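# Release the plate press and lay the carrier on the light panel

## Robot

A 7-joint arm with a two-finger parallel gripper is mounted at the origin on the work surface. World frame = base frame: x ahead of the robot, y to its left, z up, the work surface at z = 0. Lengths are in m, angles in rad, forces in N, time in s.
With the tool pointing down it reaches from about 0.4 to 0.875 m from the base axis. Payload 4.4 kg.
Tool frame: the origin (TCP) lies at the very end of the fingers, on their centre line; the grasp point (between the pads) lies 19 mm behind it; z points along the fingers, y is the line along which they close (so a half turn about z gives the same grasp; the last joint's range is limited). The gripper opens to 85 mm and grips with 20 to 120 N. Pads are 22 mm wide; open, the fingers measure 114 mm over their backs; the gripper's body (76 mm by 85 mm) begins 54 mm behind the grasp point. The pads swing forward as they close: fully open they stand 13 mm farther back than shut.
Start: joints at [-1.174, 0.628, 0.038, 1.517, -0.027, 0.996, -0.02], TCP at [0.29, 0.582, 0.231] pointing down, gripper open.
Joint ranges: [-3.06, 3.06], [-0.37, 2.12], [-1.25, 1.32], [0.18, 2.47], [-1.1, 4.24], [0.23, 1.98], [-2.94, 2.94]. Speed limits (rad/s): [2.57, 2.57, 3.14, 3.14, 3.14, 3.14, 3.14].

## Interface

Orientations are given as a unit quaternion [x, y, z, w].
In Python, from cell import telemetry, capture, robot gives the robot as it stands.
- The arm moves only by the shell command python3 -m pendant 'ROWS' [OPENING]. ROWS is a JSON object of lists of equal length, an entry for each row: "delta_pos": the shift along the tool's x, y, z in mm, a list of three; "twist": the turn about the tool's z in rad. In form: {"delta_pos": [[x, y, z], ...], "twist": [twist, ...]}. A call has 1 to 20 rows; each row is the pose to reach, as a shift and turn from the pose commanded when the call began, along the tool's axes at that moment; what a row does not reach only later rows make up. A row lasts 1/10 s, in which the tool goes at most 50 mm and 8.59 degrees, less where a joint would pass 70% of its speed; a pose out of reach is approached as far as the arm can. A call with a gripper value outside its range is refused whole. OPENING is the gripper command: -1 is fully open, 1 is shut, values between are in proportion, set as the call begins (- or left out, the last holds). The fingers move at their own pace and stop on an object; the grip force is fixed at half the most. Time passes only in rows, so rows that repeat a pose let the fingers close. It gives the time, the measured TCP pose, the force, the opening and the grip force at its end, in the units of the state.
- telemetry.state(): the state, without advancing time (a new reading comes with each control period).
- capture(name): name is "scene" or "top" or "wrist"; returns a dict with "img" (420x560x3 uint8, red, green, blue), "K" (3x3 intrinsics, pixels), "extrinsics" (4x4, takes a point from camera to world coordinates). Camera axes: x right, y up, looking along -z (the intrinsics and any distortion apply to the point x, -y, -z); pixel columns grow to the right and rows downward; lengths in m; the calibration is good to about 2 mm. A picture is of the moment at which its call begins. There is no depth.
- robot.job_done(): hands the job in; it is judged then, once.
The state is a dict: "t": time; "joint_pos": joint angles; "joint_velocities": joint speeds; "joint_torque": joint torques, N m; "eef_pos": TCP position; "tcp_rot": TCP orientation; "force": force on the tool from outside, world axes, zero at the start; "moment": the same for the moment, N m; "gripper_width": finger opening in m; "grasp_force": force on a finger pad.
Only numpy, scipy, OpenCV 4.12 (cv2) and the standard library are available. Lean on these libraries where they do the work, as an engineer would, in place of code of your own. Each camera call takes 0.05 s, during which the arm holds its last target. There are 200 camera calls.

## Task

Release the ratchet press: lift its pawl clear of the toothed wheel and keep it up until the drum has turned all the way back and its presser arm stands up off the carrier, then let the pawl back down into the teeth. Then lift the freed plate carrier out of its nest by its upright rib and set it down gently, flat in the middle of the white light panel, without disturbing the camera lens, the lens cap or the loupe.

Things in the scene. Friction and masses are not known exactly. Their poses are not given: they have to be found in the camera images.
- press: the fixed plate press: aluminium base 390 x 290 x 20 mm (x -250 to +140, y -150 to +140 mm). Origin on the table under the drum's axis; z up, robot's side -x. Drum axis along y, 95 mm high. Toothed wheel (124 mm across, 16 mm thick) and pawl at y -75; presser arm and nest at y +75 mm.
- lamp_bar (a point): robot-side tip, at the underside, of a black lamp bar overhanging the pawl: 30 mm wide (press y -143 to -113), it runs from here (press x -70) to x +135 mm, 299 to 330 mm high, on a post at x +120. A hand pointing straight down on the pawl's grip strikes it: lean the hand back towards press -x, some 30 degrees from vertical.
- drum (a joint): turn of the drum, wheel and presser arm (rad): 0 at the start, arm lying level over the carrier; a spring drives it back (growing) when the pawl is lifted, taking about 2 s to its stop at 1.40, where the arm stands almost upright. The pawl catches every 0.52 rad if it is let down too early.
- pawl (a joint): angle of the pawl (rad): 0 down in the teeth, grows as its grip is raised; its nose clears the teeth at 0.14 and it stops at 0.6. It falls by its own weight. Lifting takes under 6 N at the grip.
- pawl_grip (a point): centre of the pawl's round black grip at its robot-side end: a disc 30 mm in diameter, 24 mm wide along press y (pinch it along press y; it may turn between the fingers). Starts 172 mm high, 90 mm towards -x and 75 mm towards -y from the press origin. The steel lever, 14 mm wide, 16 mm tall, runs from it to the pivot.
- pawl_pivot (a point): pivot of the pawl (axis along press y), 172 mm high, 185 mm from the grip towards press +x; the grip swings about it.
- presser_foot (a point): underside of the presser arm's foot, 2 to 3 mm above the carrier's drum-side edge at the start; it turns with the drum and then stands about 200 mm high and 70 mm from the drum's axis towards -x.
- carrier_grip (a point): point in the rib of the loose plate carrier (0.25 kg, a black plate 130 (x) x 90 (y) x 10 mm with an upright aluminium rib on its middle, 50 long (x), 12 thick (y), 44 mm tall): 34 mm above its underside, 24 above the plate's top; z up. It starts in a nest of low steel strips (6 mm above its underside, about 5 mm clear all round), underside 30 mm above the table.
- panel_top (a point): centre of the top of the fixed white light panel, 220 (x) x 200 (y) x 14 mm; z up, the top face is 14 mm above the table.
- lens_cap: bystander: black lens cap 58 mm across, 12 mm high, lying on the press base in front of the pawl; origin under its centre
- loupe: bystander: grey loupe 52 mm across, 50 mm high, on the robot's side of the panel; origin under its centre
- lens: bystander: black camera lens 78 mm across, 105 mm tall, standing on the robot's side of the panel; origin under its centre
There are look-alikes about, which are no part of the job. Leave any pink look-alike of the part that bears carrier_grip alone.

How it is judged:
By the outcome, as a careful person would: the job done as asked, in the order asked, and still so for the second after the job is handed in, with the robot touching nothing.
It also fails if it takes over 61 s, if anything falls off the work surface, if the arm or the gripper's body presses on something with over 40 N, if the wrist force passes 120 N, or if a joint passes its speed limit or range.

## Working session

There is one attempt and no reset: what is moved stays moved. The work goes in short steps, Python scripts to look and compute and a shell command to move; the robot and the scene stay as the last step left them, time stands still between calls to the robot, and variables do not carry over. Pictures are saved under pics/ and viewed, at most 13 in all, crops included, and the job is handed in when it is done.

```bash
mkdir -p pics; ls; python3 - <<'E'
from cell import telemetry, capture, robot
import cv2, numpy as np, pickle
s=telemetry.state(); print({k:np.round(v,3).tolist() for k,v in s.items()})
for n in ("scene","top"):
    c=capture(n); pickle.dump(c,open(n+".pkl","wb"))
    cv2.imwrite(f"pics/{n}0.png",c["img"][:,:,::-1])
    print(n,np.round(c["K"],1).tolist(),np.round(c["extrinsics"],3).tolist(),[k for k in c])
E
```

```text
pics
{'t': 0.0, 'joint_pos': [-1.174, 0.629, 0.038, 1.518, -0.027, 0.996, -0.02], 'joint_velocities': [0.001, -0.0, -0.002, -0.0, 0.002, -0.0, 0.001], 'joint_torque': [0.001, -56.339, 1.227, -19.345, 0.011, 0.011, -0.0], 'eef_pos': [0.29, 0.581, 0.23], 'tcp_rot': [0.229, 0.973, -0.001, -0.0], 'force': [1.063, -0.731, 0.26], 'moment': [-0.002, -0.021, 0.018], 'grasp_force': 0.0, 'gripper_width': 0.086}
scene [[398.3, 0.0, 283.9], [0.0, 398.3, 206.8], [0.0, 0.0, 1.0]] [[0.288, -0.829, 0.48, 1.032], [0.958, 0.245, -0.152, -0.108], [0.009, 0.503, 0.864, 1.104], [0.0, 0.0, 0.0, 1.0]] ['img', 'K', 'extrinsics']
top [[509.3, 0.0, 282.4], [0.0, 509.3, 208.5], [0.0, 0.0, 1.0]] [[0.019, 0.987, -0.159, 0.299], [-1.0, 0.02, 0.003, 0.058], [0.007, 0.159, 0.987, 1.539], [0.0, 0.0, 0.0, 1.0]] ['img', 'K', 'extrinsics']
```

View both.

```bash
python3 - <<'E'
import cv2
for n in ("scene","top"):
    i=cv2.imread(f"pics/{n}0.png"); cv2.imwrite(f"pics/{n}0b.png",cv2.resize(i,(800,600),interpolation=cv2.INTER_CUBIC))
E
```

```text
(no output)
```

View pics/scene0b.png

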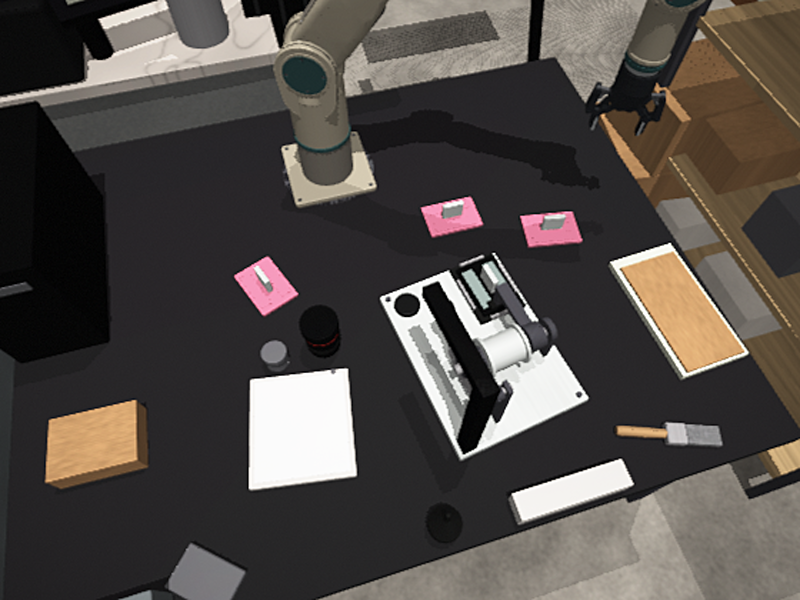

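View pics/top0b.png

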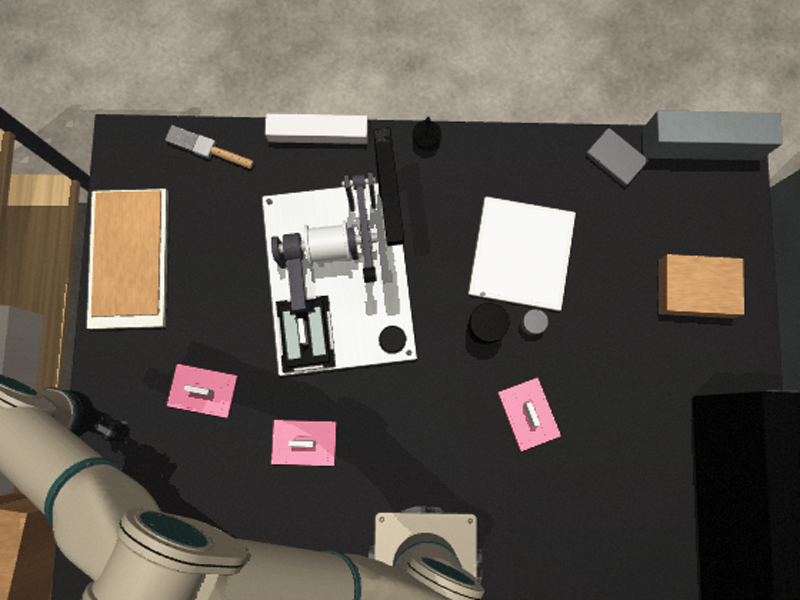

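```bash
python3 - <<'E'
import cv2
i=cv2.imread("pics/top0.png"); cv2.imwrite("pics/c1.png",cv2.resize(i[110:270,175:388],(0,0),fx=3.75,fy=3.75,interpolation=cv2.INTER_CUBIC))
i=cv2.imread("pics/scene0.png"); cv2.imwrite("pics/c2.png",cv2.resize(i[170:330,262:475-50+0],(0,0),fx=3.75,fy=3.75,interpolation=cv2.INTER_CUBIC))
E
```

```text
(no output)
```

View pics/c1.png

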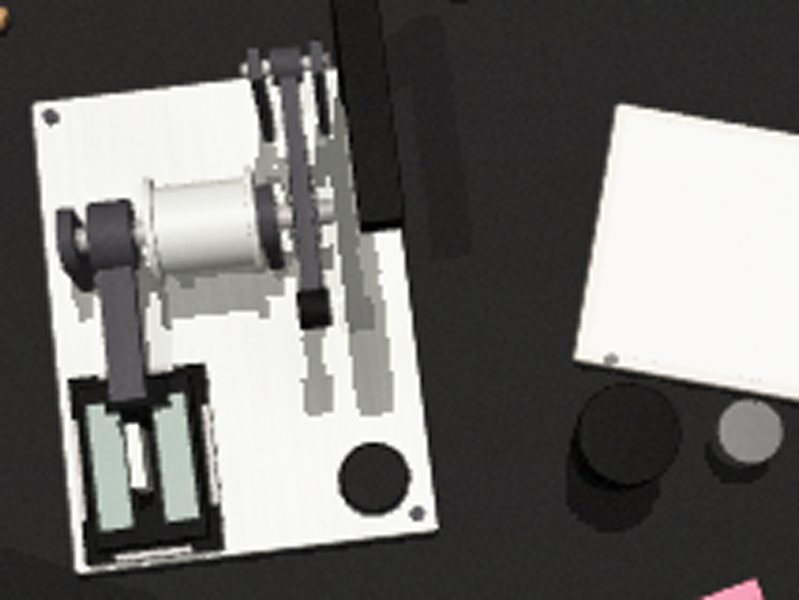

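View pics/c2.png

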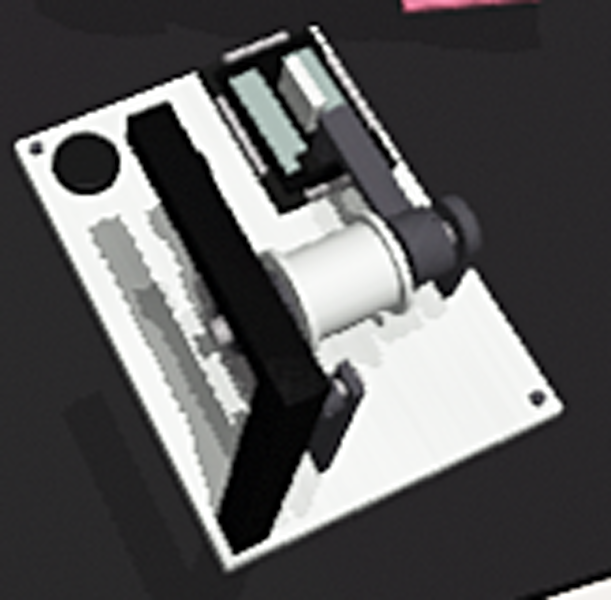

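```bash
cat > h.py <<'E'
import numpy as np, pickle
from scipy.optimize import least_squares
from scipy.spatial.transform import Rotation as R
def proj(c,p):
    E=np.asarray(c["extrinsics"]); q=(np.atleast_2d(p)-E[:3,3])@E[:3,:3]
    q=q*[1,-1,-1]; q=q@np.asarray(c["K"]).T; return q[:,:2]/q[:,2:]
def onplane(c,uv,z):
    E=np.asarray(c["extrinsics"]); d=np.linalg.solve(np.asarray(c["K"]),[uv[0],uv[1],1])*[1,-1,-1]
    d=E[:3,:3]@d; return E[:3,3]+d*(z-E[2,3])/d[2]
def se2(p,L):
    L=np.atleast_2d(L); c,s=np.cos(p[2]),np.sin(p[2])
    return np.c_[p[0]+c*L[:,0]-s*L[:,1],p[1]+s*L[:,0]+c*L[:,1],L[:,2]]
def fit(obs,p0):
    f=lambda p:np.concatenate([(proj(c,se2(p,L))-uv).ravel() for c,L,uv in obs])
    r=least_squares(f,p0); return r.x,r.fun
E
cat > m.py <<'E'
from h import *
top=pickle.load(open("top.pkl","rb")); sc=pickle.load(open("scene.pkl","rb"))
c1=lambda a:(np.array(a)+.5)/3.75-.5+[175,110]; c2=lambda a:(np.array(a)+.5)/3.75-.5+[262,170]
P,r=fit([(top,np.array([[.14,.14,.02],[-.25,.14,.02],[-.25,-.15,.02]]),c1([[33,103],[77,573],[437,529]])),
 (sc,np.array([[-.25,-.15,.02],[.14,-.15,.02],[.14,.14,.02]]),c2([[15,142],[230,570],[563,408]]))],[.55,.2,0])
print("press",P,r.round(1))
b=lambda a:np.array(a)*.7
Q,r=fit([(top,np.array([[.11,.1,.014],[-.11,.1,.014],[-.11,-.1,.014],[.11,-.1,.014]]),np.r_[c1([[619,104],[574,360]]),b([[561,310],[575,212]])]),
 (sc,np.array([[-.11,.1,.014],[.11,.1,.014],[.11,-.1,.014],[-.11,-.1,.014]]),b([[348,369],[356,475],[249,488],[250,378]]))],[.6,-.2,0])
print("panel",Q,r.round(1))
for n,l in dict(grip=(-.09,-.075,.172),pivot=(.095,-.075,.172),nest=(-.17,.075,.074)).items():
    w=se2(P,l); print(n,w.round(4),"c1px",((proj(top,w)-[175,110])*3.75).round())
print("cap",onplane(top,c1([374,479]),.032),"lens",onplane(top,c1([629,433]),.105),"loupe",onplane(top,c1([749,433]),.05))
E
python3 m.py
```

```text
press [0.64312291 0.20711018 0.14192871] [-1.1 -0.2 -0.8  0.3  0.2  0.1 -1.   0.5 -0.8  0.   0.3  0.4]
panel [ 0.64877351 -0.19868104 -0.16621198] [-1.  -0.4 -1.1 -0.1 -1.   0.6 -0.2  0.1 -0.7 -1.2 -0.2  0.4 -1.   0.9
 -0.8  0.3]
grip [[0.5646 0.1201 0.172 ]] c1px [[312. 307.]]
pivot [[0.7478 0.1463 0.172 ]] c1px [[283.  64.]]
nest [[0.4642 0.2573 0.074 ]] c1px [[135. 455.]]
cap [0.45490805 0.0746222  0.032     ] lens [ 0.48610682 -0.11852344  0.105     ] loupe [ 0.4951393  -0.21974371  0.05      ]
```

```bash
python3 - <<'E'
from h import *
from cell import telemetry, capture
import cv2
s=telemetry.state(); c=capture("wrist"); print(s["t"])
T=np.eye(4);T[:3,:3]=R.from_quat(s["tcp_rot"]).as_matrix();T[:3,3]=s["eef_pos"]
print((np.linalg.inv(T)@c["extrinsics"]).round(3), c["K"].round(0).tolist())
i=cv2.imread("pics/scene0.png")[0:100,390:500]
a=cv2.resize(i,(0,0),fx=4,fy=4,interpolation=cv2.INTER_CUBIC); b=cv2.resize(c["img"][:,:,::-1],(0,0),fx=.6,fy=.6)
o=np.zeros((400,800,3),np.uint8); o[:400,:440]=a; o[:252,450:786]=b; cv2.imwrite("pics/hand.png",o)
E
```

```text
0.1
[[ 0.     0.947  0.321  0.083]
 [ 1.    -0.    -0.     0.001]
 [-0.     0.321 -0.947 -0.142]
 [ 0.     0.     0.     1.   ]] [[324.0, 0.0, 278.0], [0.0, 324.0, 201.0], [0.0, 0.0, 1.0]]
```

View pics/hand.png

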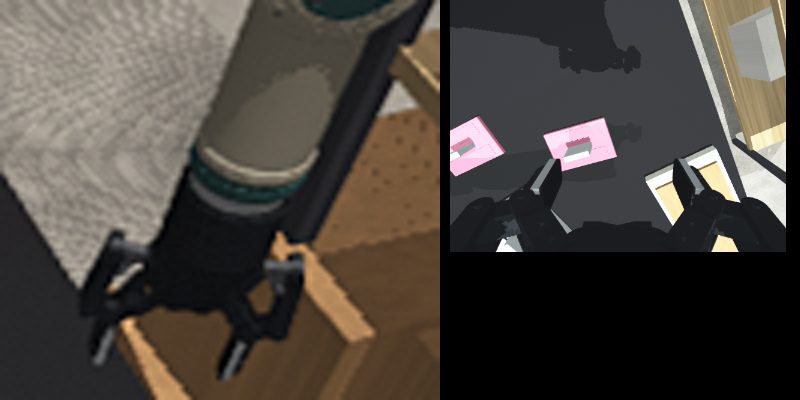

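```bash
cat >> h.py <<'E'
def go(p,ax=None):
    from cell import telemetry
    s=telemetry.state(); Rm=R.from_quat(s["tcp_rot"]).as_matrix()
    d=1000*Rm.T@(np.array(p)-s["eef_pos"]); xa=np.degrees(np.arctan2(Rm[1,0],Rm[0,0]))
    tw=0 if ax is None else -np.radians((ax-xa+180)%360-180)
    print("t",s["t"],"tcp",np.round(s["eef_pos"],4),"xang",xa.round(1),"tilt",np.degrees(np.arccos(-Rm[2,2])).round(2),"F",np.round(s["force"],1),"delta",d.round(1),"twist",round(tw,3))
PRESS=[.6431,.2071,.1419]; PANEL=[.6488,-.1987,-.1662]
E
python3 - <<'E'
from h import *
a=np.radians(171); tx=np.array([np.cos(a),np.sin(a),0])
g=se2(PRESS,[-.09,-.075,.153])[0]+tx*.012
print(g); h=g+tx*.05; h[2]=.26
go(h,171)
E
```

```text
[0.55275914 0.12200285 0.153     ]
t 0.15 tcp [0.29   0.5812 0.2306] xang 153.5 tilt 0.08 F [ 0.4  0.2 -0.5] delta [-392.5 -308.7  -29. ] twist -0.306
```

```bash
python3 -m pendant '{"delta_pos":[[0,0,-30],[-20,-15,-60],[-50,-40,-65],[-90,-70,-65],[-130,-100,-65],[-170,-133,-65],[-210,-165,-65],[-250,-197,-65],[-290,-228,-60],[-330,-260,-50],[-360,-283,-40],[-380,-299,-30],[-392,-308,-29],[-392,-308,-29],[-392,-308,-29],[-392,-308,-29]],"twist":[0,0,0,-0.1,-0.2,-0.306,-0.306,-0.306,-0.306,-0.306,-0.306,-0.306,-0.306,-0.306,-0.306,-0.306]}' -1
python3 - <<'E'
from h import *
from cell import capture
import cv2
go([.5034,.1298,.26],171)
c=capture("wrist"); pickle.dump(c,open("w1.pkl","wb"))
for n,l in dict(grip=(-.09,-.075,.172),bar=(-.07,-.128,.299),piv=(.095,-.075,.172)).items(): print(n,proj(c,se2(PRESS,l)).round(1)*1.4)
cv2.imwrite("pics/w1.png",cv2.resize(c["img"][:,:,::-1],(0,0),fx=1.4,fy=1.4))
E
```

```text
t: 1.75
eef_pos: [0.5029, 0.1327, 0.2605]
tcp_rot: [0.077, 0.997, 0.0, -0.0]
force: [-0.0, 0.1, 0.2]
gripper_width: 0.0856
grasp_force: 0.0
t 1.75 tcp [0.5029 0.1327 0.2605] xang 171.1 tilt 0.05 F [-0.   0.1  0.2] delta [-0.9 -2.8  0.5] twist 0.003
grip [[383.32 390.46]]
bar [[248.78 679.84]]
piv [[460.46 607.32]]
```

View pics/w1.png

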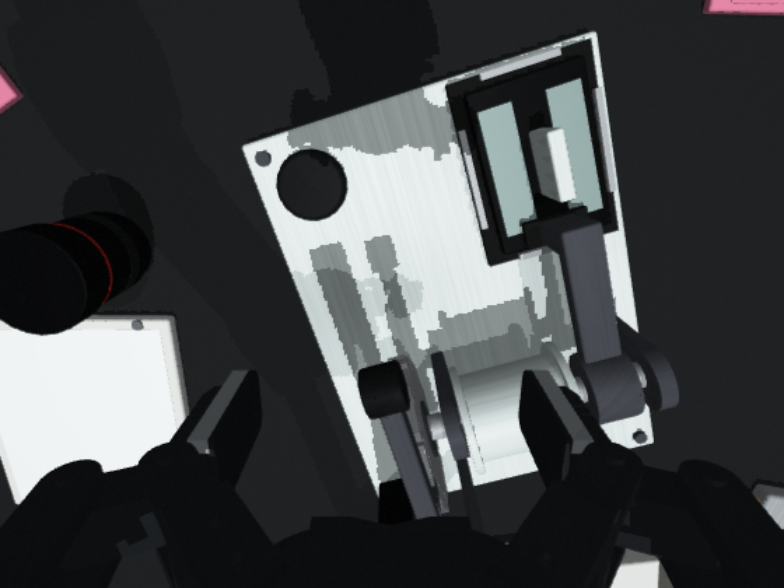

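```bash
python3 -m pendant '{"delta_pos":[[0,-1,25],[0,-2,50],[0,-2,75],[0,-2,95],[0,-2,107],[0,-2,107],[0,-2,107],[0,-2,107]],"twist":[0,0,0,0,0,0,0,0]}'
python3 - <<'E'
from h import *
go([.55275914,.12200285,.153],171)
E
```

```text
t: 2.6
eef_pos: [0.5039, 0.1295, 0.1544]
tcp_rot: [0.078, 0.997, 0.0, 0.001]
force: [0.6, 0.1, 0.1]
gripper_width: 0.0856
grasp_force: 0.0
t 2.6 tcp [0.5039 0.1295 0.1544] xang 171.0 tilt 0.12 F [0.6 0.1 0.1] delta [-49.4   0.2   1.5] twist 0.001
```

```bash
python3 -m pendant '{"delta_pos":[[-15,0,1],[-28,0,1],[-38,0,1],[-43,0,1],[-46,0,1],[-49,0,1],[-49,0,1],[-49,0,1]],"twist":[0,0,0,0,0,0,0,0]}'
python3 - <<'E'
from h import *
from cell import capture
import cv2
go([.55275914,.12200285,.153],171)
c=capture("wrist"); d=capture("scene"); pickle.dump((c,d),open("w2.pkl","wb"))
print(proj(c,se2(PRESS,[-.09,-.075,.172])))
o=np.zeros((400,800,3),np.uint8); o[:315,:420]=cv2.resize(c["img"][:,:,::-1],(420,315))
b=d["img"][150:300,240:380,::-1]; o[:400,427:800]=cv2.resize(b,(373,400)); cv2.imwrite("pics/w2.png",o)
E
```

```text
t: 3.4
eef_pos: [0.5511, 0.1215, 0.1523]
tcp_rot: [0.078, 0.997, -0.0, -0.0]
force: [0.4, 0.0, -0.1]
gripper_width: 0.0855
grasp_force: 0.0
t 3.4 tcp [0.5511 0.1215 0.1523] xang 171.0 tilt 0.03 F [ 0.4  0.  -0.1] delta [-1.5  0.8 -0.7] twist 0.0
[[278.41436868 314.69681714]]
```

View pics/w2.png

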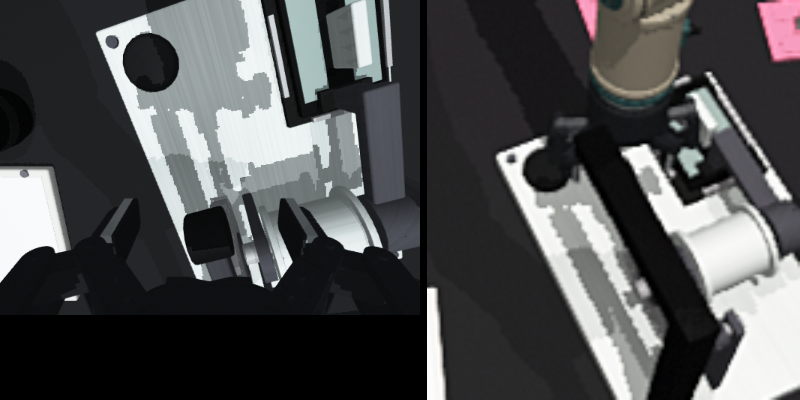

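```bash
python3 -m pendant '{"delta_pos":[[0,0,0],[0,0,0],[0,0,0],[0,0,0],[0,0,0],[0,0,0],[0,0,0],[0,0,0]],"twist":[0,0,0,0,0,0,0,0]}' 1
python3 - <<'E'
from h import *
go([.55275914,.12200285,.153],171)
E
```

```text
t: 4.3
eef_pos: [0.5513, 0.1202, 0.1526]
tcp_rot: [0.078, 0.997, -0.001, -0.0]
force: [-1.4, -3.7, 5.4]
gripper_width: 0.0252
grasp_force: 57.3
t 4.3 tcp [0.5513 0.1202 0.1526] xang 171.0 tilt 0.09 F [-1.4 -3.7  5.4] delta [-1.2  2.  -0.4] twist 0.0
```

```bash
python3 -m pendant '{"delta_pos":[[0,0,-4],[0,0,-9],[-0.5,0,-14],[-1,0,-18],[-1.5,0,-23],[-2,0,-28],[-3,0,-32],[-3.5,0,-37],[-4.5,0,-41],[-5.5,0,-45],[-5.5,0,-45],[-5.5,0,-45]],"twist":[0,0,0,0,0,0,0,0,0,0,0,0]}' 
python3 - <<'E'
from h import *
go([.55275914,.12200285,.153],171)
E
```

```text
t: 5.5
eef_pos: [0.5537, 0.1209, 0.1973]
tcp_rot: [0.078, 0.997, -0.0, -0.003]
force: [-5.9, -3.1, -0.6]
gripper_width: 0.0241
grasp_force: 58.7
t 5.5 tcp [0.5537 0.1209 0.1973] xang 171.0 tilt 0.37 F [-5.9 -3.1 -0.6] delta [ 0.8  1.  44.3] twist 0.0
```

Lifted by 45 mm with the grip still held. I'll hold it for about 3 s, then look.

```bash
python3 -m pendant '{"delta_pos":[[0,0,0],[0,0,0],[0,0,0],[0,0,0],[0,0,0],[0,0,0],[0,0,0],[0,0,0],[0,0,0],[0,0,0],[0,0,0],[0,0,0],[0,0,0],[0,0,0],[0,0,0],[0,0,0],[0,0,0],[0,0,0],[0,0,0],[0,0,0]],"twist":[0,0,0,0,0,0,0,0,0,0,0,0,0,0,0,0,0,0,0,0]}' >/dev/null
python3 -m pendant '{"delta_pos":[[0,0,0],[0,0,0],[0,0,0],[0,0,0],[0,0,0],[0,0,0],[0,0,0],[0,0,0]],"twist":[0,0,0,0,0,0,0,0]}'
python3 - <<'E'
from h import *
from cell import capture
import cv2
c=capture("wrist"); d=capture("scene"); e=capture("top"); pickle.dump((c,d,e),open("w3.pkl","wb"))
for a in (0,1.4):
  # presser foot guess: at start foot near (-.105,.075,.043)
  v=np.array([-.105,-.052]); t=a; 
  x=v[0]*np.cos(t)-(-v[1])*0+v[1]*np.sin(t)*1; z=-v[0]*np.sin(t)+v[1]*np.cos(t)
  print(a,x,z+.095,proj(e,se2(PRESS,[x,.075,z+.095])),proj(c,se2(PRESS,[x,.075,z+.095])))
o=np.zeros((460,800,3),np.uint8); o[:315,:420]=cv2.resize(c["img"][:,:,::-1],(420,315))
b=e["img"][110:270,175:310,::-1]; o[:443,427:800]=cv2.resize(b,(373,443)); cv2.imwrite("pics/w3.png",o)
E
```

```text
t: 8.3
eef_pos: [0.5536, 0.1209, 0.1972]
tcp_rot: [0.078, 0.997, -0.0, -0.003]
force: [-4.9, -3.3, -2.3]
gripper_width: 0.0241
grasp_force: 58.7
0 -0.105 0.043000000000000003 [[210.289064   211.03490523]] [[432.7239468  133.64941385]]
1.4 -0.06908993596392524 0.18963393021797578 [[201.70971397 189.60058832]] [[573.83337132 235.98302111]]
```

View pics/w3.png

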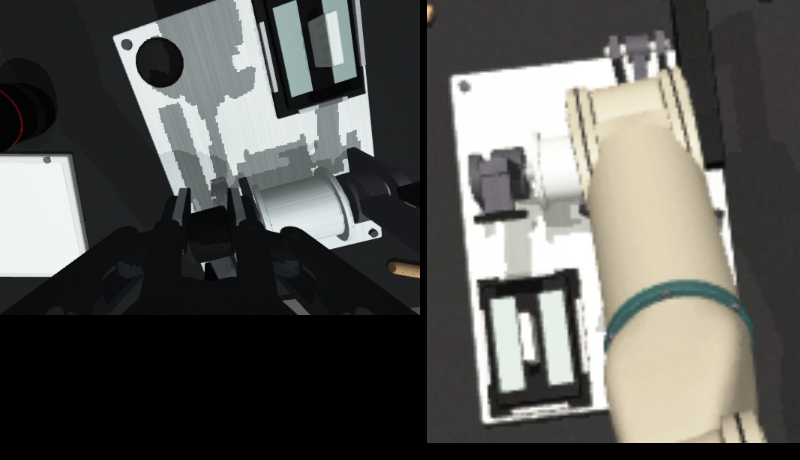

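```bash
python3 -m pendant '{"delta_pos":[[0.5,0,4],[1.5,0,9],[2,0,14],[2.5,0,18],[3,0,22],[3.5,0,26],[4,0,30],[4.5,0,33],[4.5,0,36],[5,0,38],[5,0,38],[5,0,38]],"twist":[0,0,0,0,0,0,0,0,0,0,0,0]}'
```

```text
t: 9.65
eef_pos: [0.5489, 0.1203, 0.1597]
tcp_rot: [0.078, 0.997, -0.001, -0.003]
force: [-8.8, -6.2, 2.7]
gripper_width: 0.0246
grasp_force: 60.3
```

```bash
python3 -m pendant '{"delta_pos":[[-1,0,2],[-1,0,4],[-1,0,5],[-1,0,6],[-1,0,6]],"twist":[0,0,0,0,0]}'
```

```text
t: 10.15
eef_pos: [0.5484, 0.1203, 0.1532]
tcp_rot: [0.078, 0.997, -0.001, -0.004]
force: [-10.6, -5.9, 1.5]
gripper_width: 0.0244
grasp_force: 59.5
```

```bash
python3 -m pendant '{"delta_pos":[[0,0,0],[0,0,0],[0,0,0],[0,0,0],[0,0,0],[0,0,0]],"twist":[0,0,0,0,0,0]}' -1
python3 -m pendant '{"delta_pos":[[10,0,0],[25,0,0],[45,0,0],[60,0,0],[60,0,-40],[60,0,-80],[60,0,-120],[60,0,-130],[60,0,-130]],"twist":[0,0,0,0,0,0,0,0,0]}'
python3 - <<'E'
from h import *
from cell import capture
import cv2
c=capture("wrist"); e=capture("top"); pickle.dump((c,e),open("w4.pkl","wb"))
go([.464,.257,.30],188)
print(proj(c,se2(PRESS,[-.09,-.075,.172])),proj(e,se2(PRESS,[-.17,.075,.074])))
a=c["img"][:,:,::-1]
o=np.zeros((600,800,3),np.uint8); o[:420,:560]=a
b=e["img"][190:265,185:235,::-1]; o[:360,560:800]=cv2.resize(b,(240,360),interpolation=cv2.INTER_CUBIC)
cv2.imwrite("pics/w4.png",o)
E
```

```text
t: 10.75
eef_pos: [0.5532, 0.1214, 0.1534]
tcp_rot: [0.078, 0.997, 0.0, 0.0]
force: [-0.6, 0.8, 0.0]
gripper_width: 0.0856
grasp_force: 0.0
t: 11.65
eef_pos: [0.494, 0.1309, 0.2848]
tcp_rot: [0.078, 0.997, 0.001, 0.002]
force: [0.3, 2.0, -0.3]
gripper_width: 0.0853
grasp_force: 0.0
t 11.75 tcp [0.4926 0.1304 0.2822] xang 171.0 tilt 0.12 F [-0.7 -0.3 -0.9] delta [ 48.  120.6 -17.8] twist -0.296
[[277.67259963 271.78811036]] [[211.11845473 231.43335478]]
```

View pics/w4.png

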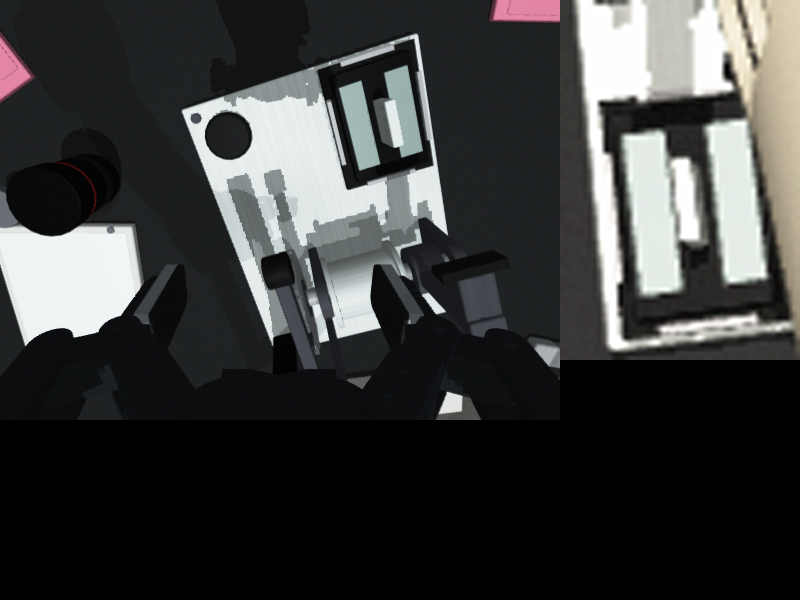

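```bash
python3 - <<'E'
from h import *
c,e=pickle.load(open("w4.pkl","rb"))
print(onplane(c,(394,122),.074),onplane(e,(211.2,231.7),.074),se2(PRESS,[-.17,.075,.074]))
a=[onplane(e,(185+u/4.8,190+v/4.8),.074) for u,v in ((120,160),(135,240))]; print(a,np.degrees(np.arctan2(*(a[0]-a[1])[1::-1])))
# panel check via wrist corner (near rib side)
print(onplane(c,(133,224),.014),se2(PANEL,[-.11,.1,.014]))
go([.464,.258,.16],188)
E
```

```text
[0.46283125 0.26140284 0.074     ] [0.46343188 0.25703671 0.074     ] [[0.46420184 0.25730405 0.074     ]]
[array([0.48772974, 0.26151333, 0.074     ]), array([0.43949402, 0.25050327, 0.074     ])] 12.857784110926323
[ 0.55336018 -0.0801811   0.014     ] [[ 0.55685933 -0.08188     0.014     ]]
t 11.75 tcp [0.4926 0.1304 0.2822] xang 171.0 tilt 0.12 F [-0.7 -0.3 -0.9] delta [ 47.9 121.7 122.2] twist -0.296
```

```bash
python3 -m pendant '{"delta_pos":[[15,30,10],[30,60,30],[40,90,55],[46,110,80],[48,120,100],[48,122,115],[48,122,122],[48,122,122],[48,122,122]],"twist":[-0.1,-0.2,-0.296,-0.296,-0.296,-0.296,-0.296,-0.296,-0.296]}'
python3 - <<'E'
from h import *
from cell import capture
import cv2
c=capture("wrist"); pickle.dump(c,open("w5.pkl","wb"))
go([.464,.258,.049],188)
print(proj(c,se2(PRESS,[-.17,.075,.074])))
o=c["img"][:,:,::-1][120:420,100:460]; cv2.imwrite("pics/w5.png",cv2.resize(o,(0,0),fx=2,fy=2,interpolation=cv2.INTER_CUBIC))
E
```

```text
t: 12.65
eef_pos: [0.4653, 0.258, 0.1611]
tcp_rot: [-0.069, 0.998, -0.0, -0.0]
force: [-0.1, 0.0, 0.1]
gripper_width: 0.0856
grasp_force: 0.0
t 12.7 tcp [0.4657 0.2582 0.1616] xang -172.1 tilt 0.02 F [-0.8 -0.3  0.5] delta [  1.7   0.  112.6] twist -0.001
[[276.97330056 205.52195612]]
```

View pics/w5.png

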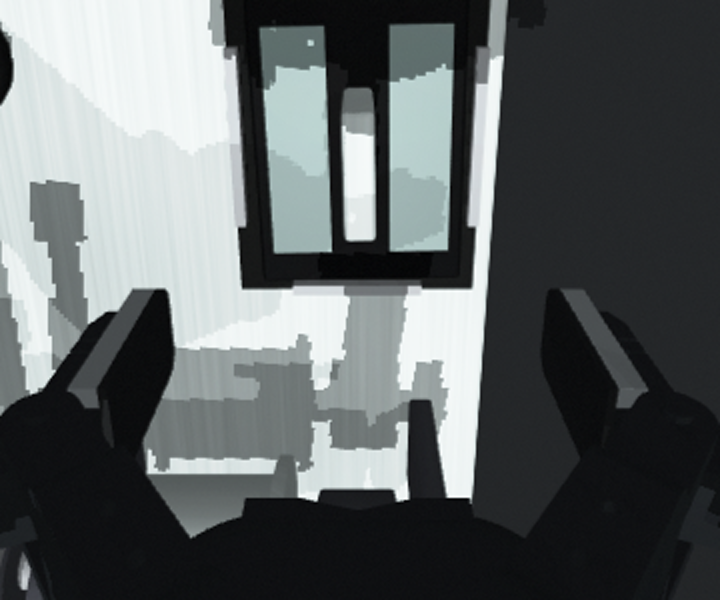

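```bash
python3 - <<'E'
from h import *
c=pickle.load(open("w5.pkl","rb"))
e=onplane(c,(100+358.5/2,120+241/2),.074); print(e, e-.025*np.array([np.cos(.142),np.sin(.142),0]))
a=onplane(c,(100+358/2,120+95/2),.074); print(a)
print((onplane(c,(100+376/2,120+241/2),.074)-onplane(c,(100+376/2,120+150/2),.074)))
E
python3 -m pendant '{"delta_pos":[[1,0,25],[1,0,50],[1,0,75],[1,0,95],[1,0,106],[1,0,112],[1,0,112],[1,0,112],[1,0,112]],"twist":[0,0,0,0,0,0,0,0,0]}'
```

```text
[0.49260373 0.26302997 0.074     ] [0.46785536 0.25949189 0.074     ]
[0.4351464  0.25475898 0.074     ]
[0.03680288 0.00550575 0.        ]
t: 13.6
eef_pos: [0.465, 0.2588, 0.0502]
tcp_rot: [-0.07, 0.998, 0.0, 0.001]
force: [0.6, -0.1, 0.3]
gripper_width: 0.0854
grasp_force: 0.0
```

```bash
python3 -m pendant '{"delta_pos":[[0,0,0],[0,0,0],[0,0,0],[0,0,0],[0,0,0],[0,0,0],[0,0,0],[0,0,0]],"twist":[0,0,0,0,0,0,0,0]}' 1
python3 -m pendant '{"delta_pos":[[0,0,-3],[0,0,-8],[0,0,-15],[0,0,-25],[0,0,-40],[0,0,-60],[0,0,-85],[0,0,-110],[0,0,-130],[0,0,-140],[0,0,-140],[0,0,-140]],"twist":[0,0,0,0,0,0,0,0,0,0,0,0]}'
python3 - <<'E'
from h import *
from cell import capture
import cv2
c=capture("wrist"); pickle.dump(c,open("w6.pkl","wb"))
go([PANEL[0],PANEL[1],.2],180+np.degrees(PANEL[2]))
cv2.imwrite("pics/w6.png",c["img"][:,:,::-1])
E
```

```text
t: 14.4
eef_pos: [0.4644, 0.2584, 0.0494]
tcp_rot: [-0.07, 0.998, 0.0, 0.0]
force: [0.1, -0.8, 3.0]
gripper_width: 0.0115
grasp_force: 59.9
t: 15.6
eef_pos: [0.4638, 0.2581, 0.1889]
tcp_rot: [-0.07, 0.998, -0.0, -0.0]
force: [0.3, -0.3, -4.2]
gripper_width: 0.0113
grasp_force: 59.1
t 15.65 tcp [0.4636 0.258  0.1884] xang -172.0 tilt 0.12 F [ 0.1 -0.5 -3.7] delta [-120.  -478.   -11.4] twist 0.305
```

View pics/w6.png

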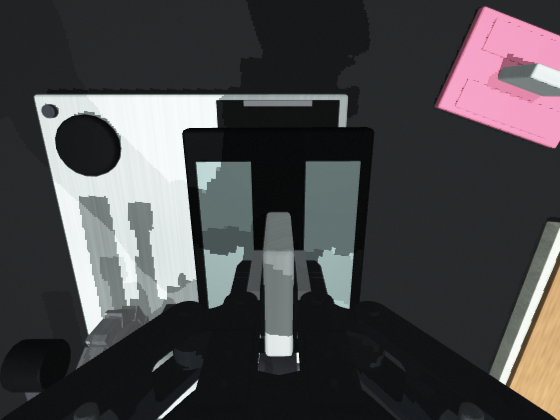

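```bash
python3 -m pendant '{"delta_pos":[[12,-15,-15],[24,-40,-28],[36,-70,-32],[49,-102,-32],[56,-140,-32],[62,-178,-32],[67,-215,-32],[69,-250,-32],[55,-285,-32],[36,-320,-32],[14,-355,-32],[-15,-385,-32],[-45,-412,-32],[-75,-440,-32],[-100,-462,-32],[-115,-474,-32],[-120,-478,-32],[-120,-478,-32],[-120,-478,-32],[-120,-478,-32]],"twist":[0,0,0,0,0,0,0,0,0.1,0.2,0.305,0.305,0.305,0.305,0.305,0.305,0.305,0.305,0.305,0.305]}'
python3 - <<'E'
from h import *
from cell import capture,telemetry
import cv2
c=pickle.load(open("w6.pkl","rb")); p=onplane(c,(279,130),.179); d=p-[.4636,.258,.179]
a=np.radians(-172); print("edge in tool x,y",d@[np.cos(a),np.sin(a),0],d@[np.sin(a),-np.cos(a),0])
go([PANEL[0],PANEL[1],.2],180+np.degrees(PANEL[2]))
c=capture("wrist"); pickle.dump(c,open("w7.pkl","wb"))
for l in ((-.11,.1),(-.11,-.1),(.11,.1)): print(proj(c,se2(PANEL,[*l,.014])).round(1))
cv2.imwrite("pics/w7.png",c["img"][:,:,::-1])
E
```

```text
t: 17.65
eef_pos: [0.6486, -0.1973, 0.221]
tcp_rot: [0.082, 0.997, 0.0, -0.001]
force: [-0.5, 0.8, -3.4]
gripper_width: 0.011
grasp_force: 59.1
edge in tool x,y 0.06507661594156205 0.0009819917582342894
t 17.65 tcp [ 0.6486 -0.1973  0.221 ] xang 170.5 tilt 0.1 F [-0.5  0.8 -3.4] delta [-0.5 -1.4 21. ] twist 0.001
[[376.8  63.3]]
[[175.9  63. ]]
[[358.9 259.9]]
```

View pics/w7.png

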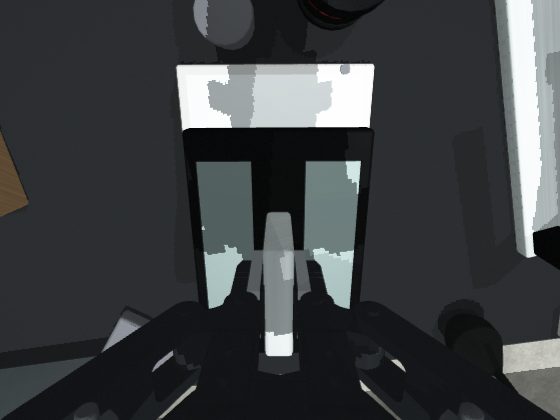

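```bash
python3 -m pendant '{"delta_pos":[[0,-1,30],[0,-1,65],[0,-1,100],[0,-1,130],[0,-1,152],[0,-1,166],[0,-1,174],[0,-1,178],[0,-1,181],[0,-1,181]],"twist":[0,0,0,0,0,0,0,0,0,0]}'
python3 -m pendant '{"delta_pos":[[0,0,1],[0,0,2],[0,0,3],[0,0,4],[0,0,4],[0,0,4]],"twist":[0,0,0,0,0,0]}'
```

```text
t: 18.7
eef_pos: [0.6498, -0.1994, 0.041]
tcp_rot: [0.083, 0.997, -0.0, 0.001]
force: [-0.2, -0.3, -2.9]
gripper_width: 0.0111
grasp_force: 59.2
t: 19.3
eef_pos: [0.6493, -0.1993, 0.0362]
tcp_rot: [0.083, 0.997, 0.0, -0.0]
force: [-0.1, -0.8, -3.2]
gripper_width: 0.0112
grasp_force: 59.2
```

```bash
python3 -m pendant '{"delta_pos":[[0,0,0.5],[0,0,1],[0,0,1.5],[0,0,2],[0,0,2],[0,0,2]],"twist":[0,0,0,0,0,0]}'
python3 -m pendant '{"delta_pos":[[0,0,0.3],[0,0,0.6],[0,0,0.9],[0,0,0.9]],"twist":[0,0,0,0]}'
```

```text
t: 19.9
eef_pos: [0.6493, -0.1993, 0.0343]
tcp_rot: [0.083, 0.997, 0.0, -0.0]
force: [1.1, 0.6, -3.3]
gripper_width: 0.0113
grasp_force: 59.2
t: 20.3
eef_pos: [0.6494, -0.1993, 0.0335]
tcp_rot: [0.083, 0.997, 0.0, -0.0]
force: [-1.1, -0.1, -2.0]
gripper_width: 0.0112
grasp_force: 59.5
```

```bash
python3 -m pendant '{"delta_pos":[[0,0,0.4],[0,0,0.8],[0,0,1],[0,0,1]],"twist":[0,0,0,0]}'
```

```text
t: 20.7
eef_pos: [0.6494, -0.1993, 0.0335]
tcp_rot: [0.083, 0.997, 0.0, 0.0]
force: [-2.7, 1.6, 5.0]
gripper_width: 0.0111
grasp_force: 60.4
```

Contact: force turned to +5 N. Releasing and retreating straight up.

```bash
python3 -m pendant '{"delta_pos":[[0,0,0],[0,0,0],[0,0,0],[0,0,0],[0,0,0],[0,0,0],[0,0,0]],"twist":[0,0,0,0,0,0,0]}' -1
python3 -m pendant '{"delta_pos":[[0,0,-8],[0,0,-25],[0,0,-50],[0,0,-85],[0,0,-120],[0,0,-160],[0,0,-190],[60,-10,-190],[100,-10,-190],[140,-10,-190],[170,-10,-190],[190,-10,-190],[190,-10,-190],[190,-10,-190]],"twist":[0,0,0,0,0,0,0,0,0,0,0,0,0,0]}'
python3 - <<'E'
from h import *
from cell import capture
import cv2
e=capture("top"); d=capture("scene"); pickle.dump((e,d),open("f.pkl","wb"))
o=np.zeros((450,800,3),np.uint8)
o[:,:400]=cv2.resize(e["img"][110:290,260:420,::-1],(400,450)); o[:400,400:]=cv2.resize(d["img"][160:360,160:360,::-1],(400,400))
cv2.imwrite("pics/f.png",o)
L=np.array([[-.11,.1,.014],[.11,.1,.014],[.11,-.1,.014],[-.065,.045,.024],[.065,.045,.024],[.065,-.045,.024]])
print(((proj(e,se2(PANEL,L))-[260,110])*2.5).round(),((proj(d,se2(PANEL,L))-160)*2+[400,0]).round())
E
```

```text
t: 21.4
eef_pos: [0.6494, -0.1993, 0.0323]
tcp_rot: [0.083, 0.997, 0.0, -0.0]
force: [0.8, -0.5, -1.0]
gripper_width: 0.0855
grasp_force: 0.0
t: 22.8
eef_pos: [0.4616, -0.1781, 0.2239]
tcp_rot: [0.083, 0.997, -0.0, 0.002]
force: [0.2, -0.3, -0.1]
gripper_width: 0.0852
grasp_force: 0.0
[[167. 239.]
 [197.  67.]
 [356.  96.]
 [218. 210.]
 [236. 108.]
 [308. 121.]] [[566. 194.]
 [578. 346.]
 [427. 365.]
 [529. 225.]
 [534. 315.]
 [467. 324.]]
```

View pics/f.png

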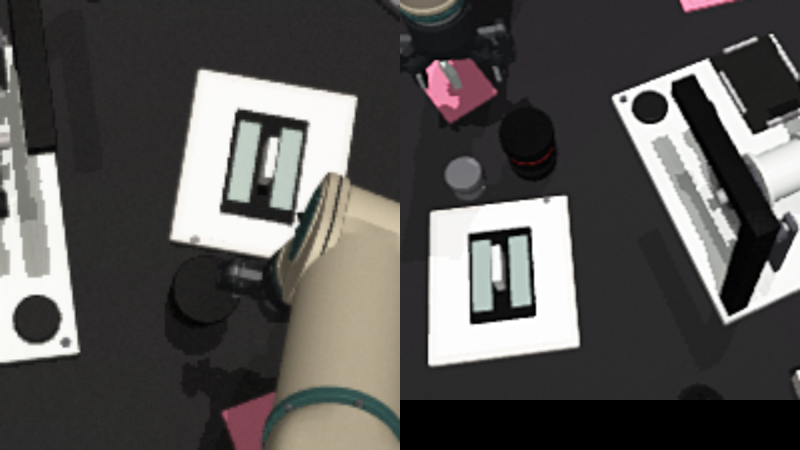

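The carrier lies flat and centred on the panel. The lens, loupe and cap are where they started, and the hand is clear.

```bash
python3 -c "
from cell import robot; print(robot.job_done())"
```

```text
the job is handed in; nothing more can be done
None
```

I released the press, let the pawl back down into the teeth, and set the carrier flat in the middle of the light panel with the lens, cap and loupe where they stood. The job was handed in at about 23 s; the pendant has no tilt, so I lifted the pawl with the hand vertical, turned and set back from the lamp bar, and felt no contact with it.

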